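# Feel for a free cell in the tilted glass-stock rack and stow the finished tube

### The arm

A 6-joint arm with a two-finger parallel gripper is mounted at the origin on the work surface. World frame = base frame: x ahead of the robot, y to its left, z up, the work surface at z = 0. Lengths are in m, angles in degrees, forces in N, time in s.
With the tool pointing down it reaches from about 0.35 to 0.875 m from the base axis. Payload 4.2 kg.
Tool frame: the origin (TCP) lies midway between the tips of the shut fingers; the grasp point (between the pads) lies 19 mm behind it; z points along the fingers, y is the line along which they close (so a half turn about z gives the same grasp; the last joint's range is limited). The gripper opens to 87 mm and grips with 3 to 60 N. Pads are 19 mm wide; open, the fingers measure 117 mm over their backs; the gripper's body (75 mm by 190 mm) begins 51 mm behind the grasp point.
Start: joints at [92.109, 22.042, 0.453, 0, -68.411, -14.817], TCP at [0.137, 0.61, 0.223] pointing down, gripper open.
Joint ranges: [-179.83, 179.83], [-69.29, 118.12], [-61.27, 80.66], [-181.25, 117.63], [-171.15, -9.14], [-177.46, 177.46]. Speed limits (degrees/s): [159.86, 159.86, 180, 180, 180, 180].

### API

Orientations are given as a 3x3 rotation matrix whose columns are the frame's x, y, z axes.
In Python, from station import r, cams gives the robot as it stands.
- The arm moves only by the tool play_rows, never from a script. Its argument "commands" is text: rows parted by semicolons, each of 6 numbers parted by spaces: the shift along the world's x, y, z normalised to -1 to 1, where 1 is 30 mm, then the turn, a rotation vector about the world's x, y, z normalised to -1 to 1, where 1 is 0.15 rad. A call has 1 to 20 rows; each row shifts and turns the commanded pose from where the row before left it; what a row does not reach is not made up. A row lasts 1/10 s, in which the tool goes at most 50 mm and 8.59 degrees, less where a joint would pass 70% of its speed; a pose out of reach is approached as far as the arm can. A call with a number of a shift or a turn outside -1 to 1 is refused whole. A call with a gripper value outside its range is refused whole. "grip" is the finger opening in mm, from 0 to 87, set as the call begins (left out, the last holds). The fingers move at their own pace and stop on an object; the grip force is fixed at half the most. Time passes only in rows, so rows that do not move let the fingers close. It gives the time, the measured TCP pose, the force, the opening and the grip force at its end, in the units of the state.
- r.sense(): the state, without advancing time (a new reading comes with each control period).
- cams.capture(name): name is "side" or "top" or "wrist"; returns (picture, depth): 384x512x3 uint8, blue, green, red; 384x512 float32, m along the optical axis (not along the pixel's ray), 0 where there is no reading.
- cams.camera_info(name): a dict with "mtx" (3x3 intrinsics, pixels), "R" (3x3) and "t" (3): a world point X has camera coordinates R X + t. Camera axes: x right, y down, z forward; pixel columns grow to the right and rows downward; lengths in m; the calibration is good to about 2 mm. A picture is of the moment at which its call begins: read the wrist's pose just before it. camera_info takes no time and is no camera call; for the wrist camera it gives the pose at the moment of the call.
- r.finish_job(): hands the job in; it is judged then, once.
The state is a dict: "time_s": time; "joints": joint angles; "joint_velocities": joint speeds; "effort": joint torques, N m; "tcp_pos": TCP position; "ee_rot": TCP orientation; "wrist_force": force on the tool from outside, world axes, zero at the start; "moment": the same for the moment, N m; "gripper_width": opening from 0.0 (shut) to 1.0 (fully open); "gripper_force": force on a finger pad.
Only numpy, scipy, OpenCV 4.12 (cv2) and the standard library are available. Lean on these libraries where they do the work, as an engineer would, in place of code of your own. Each camera call takes 0.05 s, during which the arm holds its last target. There are 200 camera calls.

### The job

The cells of the tilted rack may hold short clear glass blanks that lie too deep to be trusted to the eye: take the cork-ended feeler stick from the wooden block and feel gently down the cells until it goes right down to the floor of a free one. Put the stick back upright in its own hole, then take the finished tube from the block and lower it gently, closed end first, into a free cell until it stands on the floor of the cell; never drop it or knock it on glass. Leave the flask, the graphite paddle and the glasses case where they are.

Things in the scene. Friction and masses are not known exactly. Their poses are not given: they have to be found in the camera images.
- rack: Fixed plywood rack of 2 x 4 square cells, tilted back 30 degrees: mouths face its -x side (the robot) and up. 155 x 196 mm, 164 mm high; origin under its base, z up. Six cells hold a loose clear glass blank, 32 mm across, 50 mm long, standing on the floor (top 70 mm below the rim). One cell in each row is free, bare to the cork floor; which one differs each time and is not reported.
- rack_mouth (a point): Centre of the rack's flat rim, 141 mm up. z: out of the cells along their axes (30 degrees off vertical, to the rack's -x side); y: along the rows; x: up the slope. Cells 40 x 40 mm inside, walls 4 mm, pitch 44 mm: lower row at x = -22, upper at x = +22 mm, columns at y = -66, -22, +22, +66 mm. The floor is 120 mm below the rim along -z.
- block: Beech block 170 (x) x 70 (y) x 62 mm high, does not move, with two blind holes 50 mm deep. Origin: centre of its underside, z up.
- block_hole0 (a point): Centre of the mouth of the feeler stick's hole (26 mm wide with a 3 mm chamfer, 50 mm deep), at 62 mm height, 45 mm to the -x side of the block's centre; z up.
- feeler: Feeler stick, 200 mm long, 60 g, standing upright in its hole: the lower 120 mm is a dowel 20 mm in diameter whose last 25 mm are cork, the upper 80 mm a round dark wooden handle 26 mm in diameter. Origin: centre of the cork end face, z along the stick towards the handle.
- feeler_tip (a point): Centre of the cork end face of the feeler stick (same as its origin).
- tube: Finished clear glass tube, 185 mm long, about 90 g, upright in the block's second hole (35 mm wide, 50 deep, 45 mm to the block's +x side). Lower 135 mm: 30 mm across, closed flat end; upper 50 mm: frosted joint 34 mm across, to grip it by. Origin: centre of the closed end, z towards the joint. Standing on a free cell's floor it rises 65 mm above the rim.
- tube_foot (a point): Centre of the tube's closed end (same as its origin).
- flask: Bystander: stoppered conical glass flask, 80 mm wide at the foot, 133 mm high; origin at the centre of its underside. It stands on the other side of the rack from the block.
- paddle: Bystander: graphite paddle lying flat, about 243 mm long along its x, 55 mm wide, 24 mm high; origin on the bench 122 mm from the end of the graphite plate.
- case: Bystander: black glasses case, 65 (x) x 160 (y) x 42 mm; origin at the centre of its underside.
Not all that is in view belongs to the job. Leave any turquoise look-alike of the rack alone.

How it is judged:
By the outcome, as a careful person would: the job done as asked, in the order asked, and still so for the second after the job is handed in, with the robot touching nothing.
It also fails if it takes over 72 s, if anything falls off the work surface, if the arm or the gripper's body presses on something with over 40 N, if the wrist force passes 120 N, or if a joint passes its speed limit or range.

## Working session

There is one attempt and no reset: what is moved stays moved. The work goes in short steps, Python scripts to look and compute and a tool call to move; the robot and the scene stay as the last step left them, time stands still between calls to the robot, and variables do not carry over. Pictures are saved under pics/ and viewed, at most 12 in all, crops included, and the job is handed in when it is done.

Besides the shell and the picture viewer there is one more tool, called as name(argument=value, ...), one argument or row to a line, values as JSON. play_rows: Moves the arm, as the interface text tells. Scaled input: -1 to 1 covers 30 mm each way for a shift and 0.15 rad each way for a turn. Its arguments: {"type":"object","properties":{"commands":{"type":"string"},"grip":{"type":"number"}},"required":["commands"]}

```bash
mkdir -p pics; ls; python3 - <<'E'
from station import r,cams
import cv2,numpy as np
for n in ("side","top"):
    p,d=cams.capture(n); cv2.imwrite(f"pics/{n}0.png",p); np.savez(f"{n}0.npz",p=p,d=d)
    i=cams.camera_info(n); print(n,i["mtx"].round(1).tolist(),(-i["R"].T@i["t"]).round(3),i["R"].round(2).tolist())
s=r.sense();print(s["time_s"],s["tcp_pos"],s["ee_rot"],s["wrist_force"])
E
```

```text
pics
side [[448.4, 0.0, 255.2], [0.0, 448.4, 187.8], [0.0, 0.0, 1.0]] [-0.174 -0.865  1.044] [[0.73, -0.68, -0.01], [-0.47, -0.49, -0.74], [0.5, 0.54, -0.68]]
top [[463.6, 0.0, 252.5], [0.0, 463.6, 180.9], [0.0, 0.0, 1.0]] [ 0.306 -0.086  1.384] [[0.02, -1.0, 0.03], [-0.99, -0.03, -0.16], [0.16, -0.03, -0.99]]
0.1 [0.13735877 0.60918079 0.22159338] [[ 9.75468085e-01 -2.20140660e-01 -3.23682198e-04]
 [-2.20140875e-01 -9.75466244e-01 -1.89818082e-03]
 [ 1.02125721e-04  1.92287049e-03 -9.99998146e-01]] [1.06646973 0.02299048 0.2656636 ]
```

View pics/side0.png

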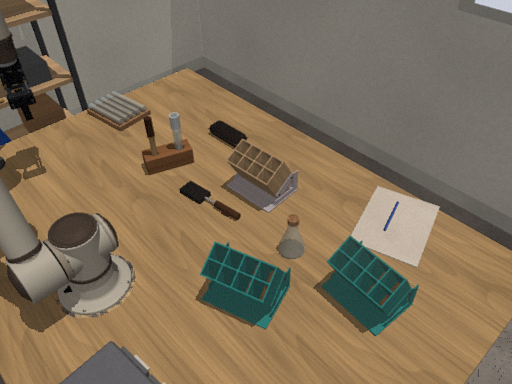

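View pics/top0.png

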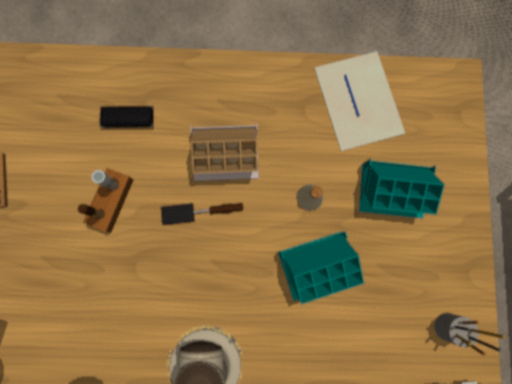

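The side view shows a plywood rack at (262,168), with turquoise look-alikes at (247,283) and (370,283). The top view shows the plywood rack at (224,155) and the look-alikes at (320,268) and (402,190). The plywood one fits the description. The block is at top (110,200), with the dark-handled feeler at its (90,210) end and the tube at its (100,178) end. Next I'll confirm in a crop and measure.

```bash
cat > h.py <<'E'
import numpy as np,cv2
from station import r,cams
def cloud(d,i):
    v,u=np.indices(d.shape); K=i["mtx"]
    c=np.stack([(u-K[0,2])/K[0,0]*d,(v-K[1,2])/K[1,1]*d,d],-1)
    return (c-i["t"])@i["R"]
def ray(i,u,v,z):
    dr=np.array([(u-i["mtx"][0,2])/i["mtx"][0,0],(v-i["mtx"][1,2])/i["mtx"][1,1],1])@i["R"]
    o=-i["R"].T@i["t"]; return o+dr*(z-o[2])/dr[2]
def pix(i,X):
    c=np.asarray(X)@i["R"].T+i["t"]; return c[...,:2]/c[...,2:]*[i["mtx"][0,0],i["mtx"][1,1]]+i["mtx"][:2,2]
E
python3 - <<'E'
from h import *
t=np.load("top0.npz");s=np.load("side0.npz")
a=cv2.resize(t["p"][110:245,70:270],None,fx=4,fy=4,interpolation=2)
cv2.imwrite("pics/c1.png",a)
b=cv2.resize(s["p"][95:215,130:310],None,fx=4,fy=4,interpolation=2)
cv2.imwrite("pics/c2.png",b)
i=cams.camera_info("top");W=cloud(t["d"],i)
# block top
m=(abs(W[...,2]-.062)<.006); m[:, :60]=0;m[:,150:]=0;m[:160]=0;m[240:]=0
P=W[m];print("block",len(P),cv2.minAreaRect(P[:,:2].astype(np.float32)*1000),P.mean(0))
# rack points
Q=W[120:185,185:262].reshape(-1,3);Q=Q[Q[:,2]>.09]
print("rack>.09",len(Q),Q.min(0),Q.max(0))
for v,u in[(209,85),(177,99),(205,95)]: print(u,v,W[v,u])
E
```

```text
block 1137 ((462.0259704589844, 294.40875244140625), (71.69561004638672, 169.95932006835938), 70.88792419433594) [0.45716317 0.29213981 0.0616094 ]
rack>.09 1744 [ 0.3059527  -0.13215602  0.09002668] [0.68291332 0.05925441 1.38387124]
85 209 [0.41696104 0.30276892 0.20663518]
99 177 [0.50160427 0.27765677 0.19479604]
95 205 [0.44249764 0.32278256 0.0638241 ]
```

View pics/c1.png

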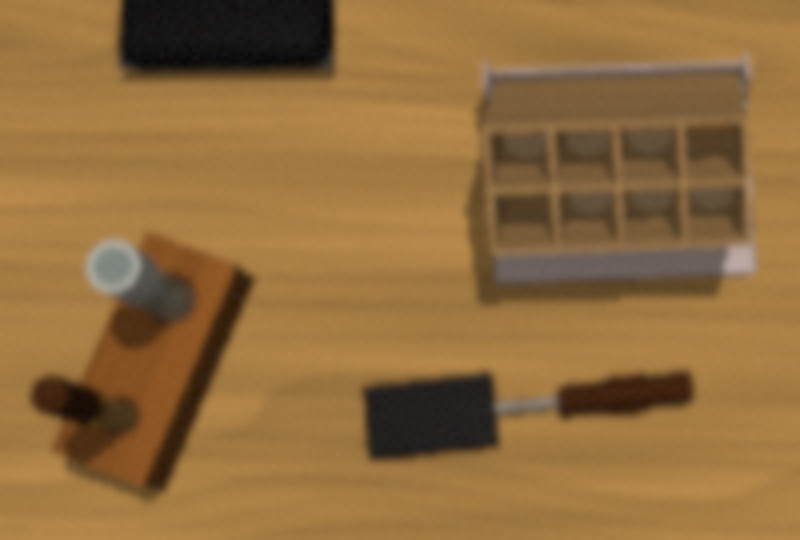

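View pics/c2.png

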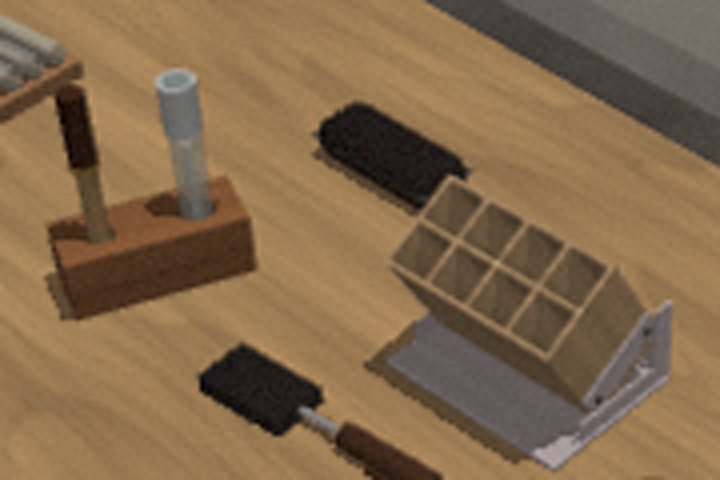

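```bash
python3 - <<'E'
from h import *
t=np.load("top0.npz");s=np.load("side0.npz")
i=cams.camera_info("top");j=cams.camera_info("side")
W=cloud(t["d"],i)
for lo,hi,sl in[(.203,.218,(slice(190,225),slice(70,100))),(.188,.203,(slice(160,200),slice(80,120)))]:
    Q=W[sl].reshape(-1,3);Q=Q[(Q[:,2]>lo)&(Q[:,2]<hi)];print("top",len(Q),cv2.minEnclosingCircle(Q[:,:2].astype(np.float32)*1000),Q[:,2].mean(), Q.mean(0))
c=np.array([[487,128],[745,120],[750,245],[493,250]])/4-0.375+[70,110]
zz=[.164,.164,.118,.118]
T=np.array([ray(i,*p,z) for p,z in zip(c,zz)]);print(T.round(4))
c2=np.array([[452,177],[617,268],[548,360],[390,262]])/4-.375+[130,95]
S=np.array([ray(j,*p,z) for p,z in zip(c2,zz)]);print(S.round(4))
for A in(T,S):
    e=A[1]-A[0]+A[2]-A[3];print("ctr",A.mean(0).round(4),"yaw",np.degrees(np.arctan2(-e[1],-e[0]))-90,"len",np.linalg.norm(e)/2, "slope", np.linalg.norm(A[0]-A[3]))
# plane
Q=W[120:185,185:262].reshape(-1,3);Q=Q[(Q[:,2]>.112)&(Q[:,2]<.17)]
best=0;rng=np.random.default_rng(0)
for _ in range(3000):
    a=Q[rng.choice(len(Q),3,False)];n=np.cross(a[1]-a[0],a[2]-a[0]);L=np.linalg.norm(n)
    if L<1e-5: continue
    n=n/L*np.sign(n[2]);
    if not .75<n[2]<.95 or n[0]>0: continue
    k=abs((Q-a[0])@n)<.002
    if k.sum()>best: best=k.sum();bk=k;bn=n
P=Q[bk];u=np.linalg.svd(P-P.mean(0))[2][2];print(best,len(Q),u*np.sign(u[2]),P.mean(0),P.min(0),P.max(0))
E
```

```text
top 85 ((418.6708679199219, 310.0), 13.828179359436035) 0.21055090529524392 [0.41870892 0.30814664 0.21055091]
top 154 ((504.8666076660156, 280.33502197265625), 18.119239807128906) 0.19665278746683376 [0.50359379 0.27902835 0.19665279]
[[ 0.6101  0.0481  0.164 ]
 [ 0.621  -0.1256  0.164 ]
 [ 0.5436 -0.1325  0.118 ]
 [ 0.5351  0.0452  0.118 ]]
[[ 0.6075  0.0462  0.164 ]
 [ 0.6197 -0.1312  0.164 ]
 [ 0.5428 -0.1338  0.118 ]
 [ 0.5334  0.0423  0.118 ]]
ctr [ 0.5775 -0.0412  0.141 ] yaw 3.162485225697992 len 0.1759776762768068 slope 0.0880541819656322
ctr [ 0.5759 -0.0441  0.141 ] yaw 3.507621923150637 len 0.1770281497643362 slope 0.08723894487891164
330 1176 [-0.49859038 -0.02379562  0.86651105] [ 0.57719584 -0.04226491  0.1394917 ] [ 0.53519555 -0.13215602  0.11519394] [0.62517852 0.04962549 0.16575475]
```

The crops confirm the plywood 2x4 rack. They also show the dark-handled feeler at the near-left end of the block and the clear tube at the other end. The lower-left (523,212) and upper-right (715,150) cells look empty, but I'll check by feeling.

play_rows(
  commands="0.4 -0.4 0.9 0 0 0.93; 0.8 -0.87 0.9 0 0 0.93; 0.8 -0.87 0.9 0 0 0;0.8 -0.87 0 0 0 0;0.8 -0.87 0 0 0 0;0.8 -0.87 0 0 0 0;0.8 -0.87 0 0 0 0;0.8 -0.87 0 0 0 0;0.8 -0.87 0 0 0 0;0.8 -0.87 0 0 0 0;0.8 -0.87 0 0 0 0;0.8 -0.87 0 0 0 0;0.18 -0.05 0 0 0 0;0 0 0 0 0 0;0 0 0 0 0 0",
  grip=70,
)

```text
time_s: 1.6
tcp_pos: [0.4184, 0.3095, 0.3032]
ee_rot: [[0.998, 0.057, -0.001], [0.057, -0.998, -0.0], [-0.001, 0.0, -1.0]]
wrist_force: [-0.6, 0.5, 0.7]
gripper_width: 0.807
gripper_force: 0.0
```

play_rows(
  commands="0 0 -0.8 0 0 0;0 0 -0.8 0 0 0;0 0 -0.8 0 0 0;0 0 -0.8 0 0 0;0 0 -0.8 0 0 0;0 0 -0.4 0 0 0;0 0 -0.27 0 0 0;0 0 0 0 0 0;0 0 0 0 0 0",
)

```text
time_s: 2.5
tcp_pos: [0.4192, 0.3098, 0.1643]
ee_rot: [[0.998, 0.058, 0.001], [0.058, -0.998, 0.001], [0.001, -0.001, -1.0]]
wrist_force: [-0.3, -0.8, 0.2]
gripper_width: 0.805
gripper_force: 0.0
```

play_rows(
  commands="0 0 0 0 0 0;0 0 0 0 0 0;0 0 0 0 0 0;0 0 0 0 0 0;0 0 0 0 0 0;0 0 0 0 0 0;0 0 0 0 0 0;0 0 0 0 0 0",
  grip=0,
)

```text
time_s: 3.3
tcp_pos: [0.4188, 0.309, 0.1634]
ee_rot: [[0.998, 0.057, -0.0], [0.057, -0.998, -0.0], [-0.0, 0.0, -1.0]]
wrist_force: [-0.3, -0.8, -0.3]
gripper_width: 0.295
gripper_force: 30.0
```

```bash
cat >> h.py <<'E'
M=np.array([.577,-.0425,.141]);a=np.radians(3.3);c,s=np.cos(a),np.sin(a)
n=np.array([-.5*c,-.5*s,.866]);X=np.array([.866*c,.866*s,.5]);Y=np.array([-s,c,0])
def tcp(x,y,h,L=.1515): return M+X*x+Y*y+n*(h+L)
E
python3 - <<'E'
from h import *
for x,y in((-.022,.066),(.022,-.066)):
    for h in (.05,.02,-.12): print(x,y,h,tcp(x,y,h).round(4))
print("n/30mm",n/.03*.001)
E
```

```text
-0.022 0.066 0.05 [0.4536 0.0165 0.3045]
-0.022 0.066 0.02 [0.4686 0.0174 0.2785]
-0.022 0.066 -0.12 [0.5385 0.0214 0.1573]
0.022 -0.066 0.05 [ 0.4992 -0.1131  0.3265]
0.022 -0.066 0.02 [ 0.5142 -0.1122  0.3005]
0.022 -0.066 -0.12 [ 0.5841 -0.1082  0.1793]
n/30mm [-0.01663903 -0.0009594   0.02886667]
```

play_rows(
  commands="0 0 0.5 0 0 0;0 0 0.8 0 0 0;0 0 0.8 0 0 0;0 0 0.8 0 0 0;0 0 0.8 0 0 0;0 0 0.8 0 0 0;0 0 0 0 0 0",
)

```text
time_s: 4.0
tcp_pos: [0.4202, 0.3102, 0.302]
ee_rot: [[0.998, 0.058, 0.005], [0.058, -0.998, 0.005], [0.006, -0.005, -1.0]]
wrist_force: [0.4, -0.3, -1.9]
gripper_width: 0.29
gripper_force: 30.0
```

play_rows(
  commands="0.1 -0.41 0.02 0 0 0;0.1 -0.81 0.02 0 0 0;0.1 -0.81 0.02 0.05 -0.871 0;0.1 -0.81 0.02 0.05 -0.871 0;0.1 -0.81 0.02 0.05 -0.871 0;0.1 -0.81 0.02 0.05 -0.871 0;0.1 -0.81 0.02 0 0 0;0.1 -0.81 0.02 0 0 0;0.1 -0.81 0.02 0 0 0;0.1 -0.81 0 0 0 0;0.1 -0.81 0 0 0 0;0.06 -0.81 0 0 0 0;0 -0.41 0 0 0 0;0 0 0 0 0 0;0 0 0 0 0 0;0 0 0 0 0 0",
)

```text
time_s: 5.6
tcp_pos: [0.4533, 0.0172, 0.3031]
ee_rot: [[0.865, 0.058, 0.498], [0.05, -0.998, 0.028], [0.499, 0.001, -0.867]]
wrist_force: [-0.1, -0.6, -0.1]
gripper_width: 0.29
gripper_force: 30.0
```

```bash
python3 - <<'E'
from h import *
a=[]
for k in("side","top","wrist"):
    p,d=cams.capture(k)
    if k=="side": p=p[90:230,180:320]
    if k=="top": p=p[95:235,150:290]
    a.append(cv2.resize(p,(400,400) if k!="wrist" else (533,400)))
cv2.imwrite("pics/c3.png",cv2.resize(np.hstack(a),None,fx=.6,fy=.6))
st=r.sense();print(st["tcp_pos"],st["time_s"],st["ee_rot"][:,2],st["wrist_force"],st["moment"], n)
E
```

```text
[0.45355353 0.0176569  0.30356705] 5.75 [ 0.49863978  0.02890599 -0.8663272 ] [0.04381083 0.30289533 0.12345801] [-0.11414567  1.12598018 -0.02398094] [-0.49917091 -0.02878201  0.866     ]
```

View pics/c3.png

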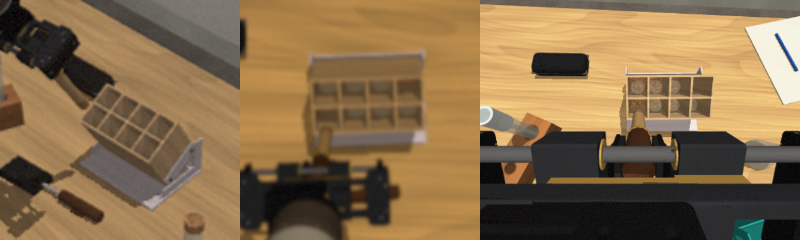

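The feeler is lined up just above the lower-left cell. I'll enlarge the wrist picture of the rack for a better hint.

```bash
python3 - <<'E'
from h import *
p,d=cams.capture("wrist");i=cams.camera_info("wrist")
g=pix(i,M);print(g)
cv2.imwrite("pics/c4.png",cv2.resize(p[100:230,220:400],None,fx=4,fy=4,interpolation=2))
tip=r.sense()["tcp_pos"]+.1515*r.sense()["ee_rot"][:,2]
print(pix(i,tip),[pix(i,M+X*x+Y*y).round() for x in(-.022,.022) for y in(.066,.022,-.022,-.066)])
E
```

```text
[305.53013989 155.03362454]
[253.63359472 179.70704812] [array([255., 172.]), array([288., 172.]), array([322., 172.]), array([355., 172.]), array([255., 138.]), array([289., 138.]), array([324., 138.]), array([358., 138.])]
```

View pics/c4.png

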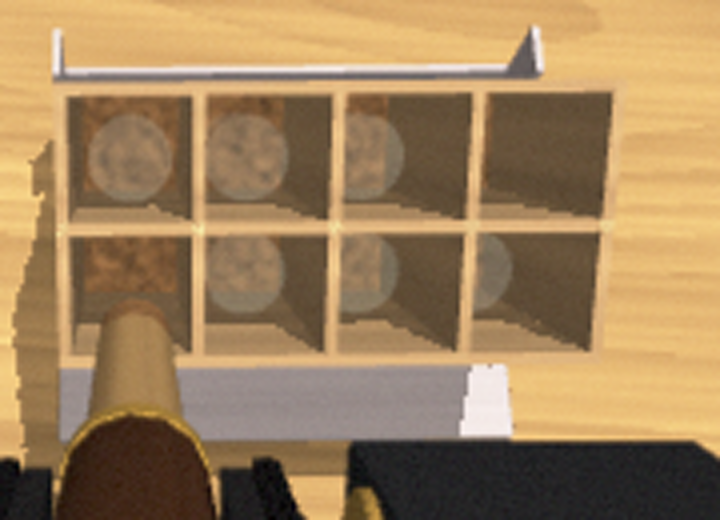

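Blanks show as discs in six cells. The lower-left and upper-right cells look bare. I'll feel down lower-left now.

play_rows(
  commands="0.15 0.04 -0.26 0 0 0;0.167 0.01 -0.289 0 0 0;0.167 0.01 -0.289 0 0 0;0.167 0.01 -0.289 0 0 0;0.167 0.01 -0.289 0 0 0;0.167 0.01 -0.289 0 0 0;0.167 0.01 -0.289 0 0 0;0.167 0.01 -0.289 0 0 0;0.167 0.01 -0.289 0 0 0;0.167 0.01 -0.289 0 0 0;0.167 0.01 -0.289 0 0 0;0 0 0 0 0 0",
)

```text
time_s: 7.0
tcp_pos: [0.5077, 0.021, 0.207]
ee_rot: [[0.867, 0.057, 0.496], [0.05, -0.998, 0.027], [0.496, 0.001, -0.868]]
wrist_force: [-1.0, 0.3, -0.7]
gripper_width: 0.287
gripper_force: 30.0
```

play_rows(
  commands="0.083 0.005 -0.144 0 0 0;0.083 0.005 -0.144 0 0 0;0.083 0.005 -0.144 0 0 0;0.083 0.005 -0.144 0 0 0;0 0 0 0 0 0",
)

```text
time_s: 7.5
tcp_pos: [0.518, 0.0217, 0.1914]
ee_rot: [[0.865, 0.057, 0.498], [0.05, -0.998, 0.028], [0.499, 0.001, -0.867]]
wrist_force: [0.7, -0.1, -0.5]
gripper_width: 0.292
gripper_force: 30.0
```

play_rows(
  commands="0.083 0.005 -0.144 0 0 0;0.083 0.005 -0.144 0 0 0;0.083 0.005 -0.144 0 0 0;0.083 0.005 -0.144 0 0 0;0.083 0.005 -0.144 0 0 0;0.083 0.005 -0.144 0 0 0;0.033 0.002 -0.058 0 0 0;0.033 0.002 -0.058 0 0 0;0 0 0 0 0 0",
)

```text
time_s: 8.4
tcp_pos: [0.5357, 0.0225, 0.175]
ee_rot: [[0.874, 0.058, 0.483], [0.05, -0.998, 0.029], [0.484, -0.002, -0.875]]
wrist_force: [-0.3, 0.1, -0.9]
gripper_width: 0.293
gripper_force: 30.0
```

play_rows(
  commands="0.033 0.002 -0.058 0 0 0;0.033 0.002 -0.058 0 0 0;0 0 0 0 0 0",
)

```text
time_s: 8.7
tcp_pos: [0.5378, 0.0225, 0.1734]
ee_rot: [[0.875, 0.058, 0.48], [0.05, -0.998, 0.03], [0.481, -0.002, -0.877]]
wrist_force: [0.1, -0.1, -0.6]
gripper_width: 0.296
gripper_force: 30.0
```

```bash
python3 - <<'E'
from h import *
s=r.sense();print(s["joints"],s["tcp_pos"],s["wrist_force"],s["moment"])
M[1]=-.0405
p=s["tcp_pos"];tip=p+.1515*s["ee_rot"][:,2]
for q in(p,tip): print((q-M)@np.array([X,Y,n]).T)
E
```

```text
[ 17.8233664    4.11506119 -51.68944388  48.078902    -9.19593394
  29.4790873 ] [0.53782972 0.02249572 0.17337298] [ 0.06913913 -0.10243963 -0.62119966] [-0.10967137  1.09667267  0.03324627]
[-0.01453836  0.06514606  0.04577452]
[-0.01777472  0.06542963 -0.10568731]
```

Joint 5 is at its limit because the tool axis lines up with the forearm. The cell has slack, so I'll lean the stick slightly less while finishing the descent.

play_rows(
  commands="0.04 0.003 -0.087 -0.005 0.1 0;0.04 0.003 -0.087 -0.005 0.1 0;0.04 0.003 -0.087 -0.005 0.1 0;0 0 0 0 0 0",
)

```text
time_s: 9.1
tcp_pos: [0.5422, 0.0235, 0.1659]
ee_rot: [[0.895, 0.058, 0.441], [0.051, -0.998, 0.028], [0.442, -0.003, -0.897]]
wrist_force: [0.2, -0.2, -0.5]
gripper_width: 0.289
gripper_force: 30.0
```

```bash
cat > st.py <<'E'
from h import *
import sys
M[1]=-.0405
L=float(sys.argv[1]) if len(sys.argv)>1 else .1515
s=r.sense();print(s["time_s"],s["joints"].round(2),s["tcp_pos"].round(4),s["wrist_force"].round(1),s["moment"].round(2))
p=s["tcp_pos"];tip=p+L*s["ee_rot"][:,2]
for q in(p,tip): print(((q-M)@np.array([X,Y,n]).T).round(4))
print(s["ee_rot"].round(3).tolist())
E
python3 st.py
```

```text
9.1 [ 21.5    5.97 -46.3   32.09 -14.76  42.3 ] [0.5422 0.0235 0.1659] [ 0.2 -0.2 -0.5] [-0.02  0.95  0.03]
[-0.0145  0.0659  0.0371]
[-0.0244  0.0663 -0.1141]
[[0.895, 0.058, 0.441], [0.051, -0.998, 0.028], [0.442, -0.003, -0.897]]
```

play_rows(
  commands="0.025 0.0015 -0.043 0 0 0;0.025 0.0015 -0.043 0 0 0;0.025 0.0015 -0.043 0 0 0;0 0 0 0 0 0",
)

```text
time_s: 9.5
tcp_pos: [0.5432, 0.0225, 0.1613]
ee_rot: [[0.896, 0.058, 0.44], [0.051, -0.998, 0.027], [0.441, -0.002, -0.898]]
wrist_force: [0.0, 0.8, -0.2]
gripper_width: 0.293
gripper_force: 30.0
```

play_rows(
  commands="0.017 0.001 -0.029 0 0 0;0 0 0 0 0 0",
)

```text
time_s: 9.7
tcp_pos: [0.544, 0.0227, 0.161]
ee_rot: [[0.896, 0.058, 0.441], [0.051, -0.998, 0.027], [0.442, -0.002, -0.897]]
wrist_force: [-2.1, -0.4, 1.8]
gripper_width: 0.292
gripper_force: 30.0
```

```bash
python3 st.py
```

```text
9.7 [ 20.89   6.54 -46.96  34.06 -13.6   40.78] [0.544  0.0227 0.161 ] [-2.1 -0.4  1.8] [-0.09  1.28  0.04]
[-0.0154  0.065   0.032 ]
[-0.0254  0.0653 -0.1192]
[[0.896, 0.058, 0.441], [0.051, -0.998, 0.027], [0.442, -0.002, -0.897]]
```

play_rows(
  commands="0.008 0 -0.014 0 0 0;0 0 0 0 0 0",
)

```text
time_s: 9.9
tcp_pos: [0.5443, 0.0227, 0.161]
ee_rot: [[0.896, 0.058, 0.441], [0.051, -0.998, 0.027], [0.442, -0.002, -0.897]]
wrist_force: [-4.1, -0.4, 5.2]
gripper_width: 0.293
gripper_force: 30.0
```

play_rows(
  commands="-0.083 -0.005 0.144 0 0 0;-0.167 -0.01 0.289 0 0 0;-0.25 -0.014 0.433 0 0 0;-0.25 -0.014 0.433 0 0 0;-0.25 -0.014 0.433 0 0 0;-0.25 -0.014 0.433 0 0 0;-0.25 -0.014 0.433 0 0 0;-0.25 -0.014 0.433 0 0 0;-0.25 -0.014 0.433 0 0 0;-0.25 -0.014 0.433 0 0 0;-0.25 -0.014 0.433 0 0 0;0 0 0 0 0 0",
)

```text
time_s: 11.1
tcp_pos: [0.4697, 0.0192, 0.2924]
ee_rot: [[0.894, 0.059, 0.444], [0.051, -0.998, 0.03], [0.445, -0.004, -0.895]]
wrist_force: [-0.4, 0.4, -0.3]
gripper_width: 0.294
gripper_force: 30.0
```

play_rows(
  commands="-0.1 0.4 0.2 0 0 0;-0.17 0.8 0.3 0 0 0;-0.17 0.8 0.2 0 0 0;-0.17 0.8 0 -0.046 0.761 0;-0.17 0.8 0 -0.046 0.761 0;-0.17 0.8 0 -0.046 0.761 0;-0.17 0.8 0 -0.046 0.761 0;-0.17 0.8 0 0 0 0;-0.17 0.8 0 0 0 0;-0.17 0.8 0 0 0 0;0 0.8 0 0 0 0;0 0.8 0 0 0 0;0 0.4 0 0 0 0;0 0 0 0 0 0;0 0 0 0 0 0",
)

```text
time_s: 12.6
tcp_pos: [0.4204, 0.3062, 0.3106]
ee_rot: [[0.998, 0.057, -0.001], [0.057, -0.998, -0.0], [-0.001, 0.0, -1.0]]
wrist_force: [1.3, -0.4, -0.7]
gripper_width: 0.291
gripper_force: 30.0
```

```bash
python3 st.py
```

```text
12.6 [ 5.393e+01  8.750e+00 -5.200e+00 -4.000e-02 -7.610e+01  3.935e+01] [0.4204 0.3062 0.3106] [ 1.3 -0.4 -0.7] [-0.1  -0.01  0.06]
[-0.0333  0.3551  0.2151]
[-0.1092  0.3551  0.084 ]
[[0.998, 0.057, -0.001], [0.057, -0.998, -0.0], [-0.001, 0.0, -1.0]]
```

play_rows(
  commands="-0.053 0.093 -0.3 0 0 0;0 0 0 0 0 0;0 0 0 0 0 0",
)

```text
time_s: 12.9
tcp_pos: [0.4187, 0.3088, 0.3021]
ee_rot: [[0.998, 0.057, -0.001], [0.057, -0.998, 0.0], [-0.001, -0.0, -1.0]]
wrist_force: [0.6, 0.2, -0.8]
gripper_width: 0.293
gripper_force: 30.0
```

```bash
python3 - <<'E'
from h import *
s=r.sense();p0=s["tcp_pos"];z=s["ee_rot"][:,2];print(p0,z)
out=[]
for k in("side","top"):
    p,d=cams.capture(k);i=cams.camera_info(k)
    tip=pix(i,p0+z*.1515);gp=pix(i,p0+z*.03);hole=pix(i,np.array([.4188,.309,.062]));print(k,tip,gp,hole)
    u,v=np.int32(tip);q=cv2.resize(p[v-45:v+35,u-40:u+40],None,fx=5,fy=5,interpolation=2)
    for t,c in((tip,(0,0,255)),(gp,(0,255,0)),(hole,(255,255,0))): cv2.circle(q,tuple(int(e) for e in (t-[u-40,v-45]+.5)*5),3,c,1)
    out.append(q)
cv2.imwrite("pics/c5.png",np.hstack(out))
E
```

```text
[0.4187259  0.30877778 0.30205812] [-6.03502450e-04  3.97879211e-04 -9.99999739e-01]
side [150.58266418 132.32144024] [144.16568779 101.60510038] [154.87581422 152.67786991]
top [ 89.63863874 210.48462437] [ 73.57723177 205.39161874] [ 99.45690194 213.5320171 ]
```

View pics/c5.png

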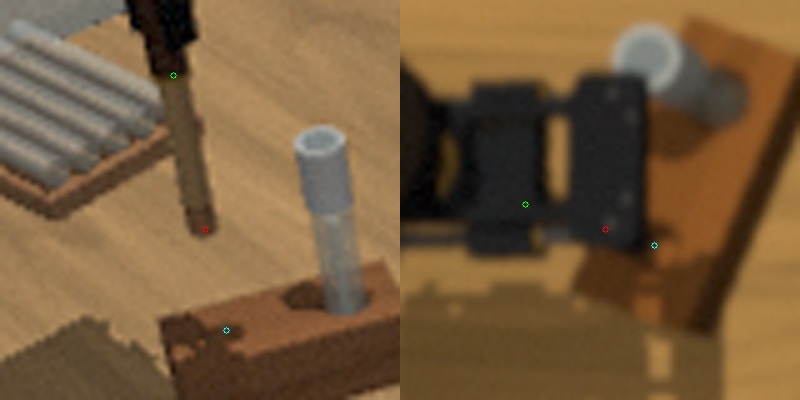

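The stick hangs straight in line with its hole; the tip is at (202,230) in the crop, against a predicted (205,230). I'll lower it gently.

play_rows(
  commands="0 0 -0.5 0 0 0;0 0 -0.7 0 0 0;0 0 -0.7 0 0 0;0 0 -0.5 0 0 0;0 0 -0.3 0 0 0;0 0 -0.2 0 0 0;0 0 -0.15 0 0 0;0 0 -0.15 0 0 0;0 0 -0.1 0 0 0;0 0 0 0 0 0",
)

```text
time_s: 14.0
tcp_pos: [0.4188, 0.3094, 0.2032]
ee_rot: [[0.998, 0.057, -0.0], [0.057, -0.998, 0.001], [-0.0, -0.001, -1.0]]
wrist_force: [0.6, 0.1, -0.3]
gripper_width: 0.296
gripper_force: 30.0
```

play_rows(
  commands="0 0 -0.15 0 0 0;0 0 -0.15 0 0 0;0 0 -0.15 0 0 0;0 0 -0.15 0 0 0;0 0 0 0 0 0",
)

```text
time_s: 14.5
tcp_pos: [0.4184, 0.3091, 0.1844]
ee_rot: [[0.998, 0.057, -0.002], [0.057, -0.998, -0.0], [-0.002, 0.0, -1.0]]
wrist_force: [0.1, -0.3, -0.7]
gripper_width: 0.29
gripper_force: 30.0
```

In the hole with no force; continue to .164.

play_rows(
  commands="0 0 -0.15 0 0 0;0 0 -0.15 0 0 0;0 0 -0.15 0 0 0;0 0 -0.1 0 0 0;0 0 -0.1 0 0 0;0 0 0 0 0 0",
)

```text
time_s: 15.1
tcp_pos: [0.4186, 0.3092, 0.1653]
ee_rot: [[0.998, 0.057, -0.001], [0.057, -0.998, 0.0], [-0.001, -0.0, -1.0]]
wrist_force: [0.3, 0.1, -0.6]
gripper_width: 0.292
gripper_force: 30.0
```

play_rows(
  commands="0 0 -0.03 0 0 0;0 0 0 0 0 0",
)

```text
time_s: 15.3
tcp_pos: [0.4189, 0.3095, 0.165]
ee_rot: [[0.998, 0.057, -0.0], [0.057, -0.998, 0.001], [-0.0, -0.001, -1.0]]
wrist_force: [-0.5, -0.4, -0.4]
gripper_width: 0.298
gripper_force: 30.0
```

play_rows(
  commands="0 0 -0.035 0 0 0;0 0 0 0 0 0",
)

```text
time_s: 15.5
tcp_pos: [0.4188, 0.3095, 0.1638]
ee_rot: [[0.998, 0.057, -0.0], [0.057, -0.998, 0.001], [-0.0, -0.001, -1.0]]
wrist_force: [0.1, 0.1, -0.8]
gripper_width: 0.295
gripper_force: 30.0
```

play_rows(
  commands="0 0 0 0 0 0;0 0 0 0 0 0;0 0 0 0 0 0;0 0 0 0 0 0;0 0 0 0 0 0;0 0 0.3 0 0 0;0 0 0.8 0 0 0;0 0 0.8 0 0 0;0 0 0.8 0 0 0;0 0 0.8 0 0 0;0 0 0.5 0 0 0;0 0 0 0 0 0",
  grip=65,
)

```text
time_s: 16.7
tcp_pos: [0.4198, 0.3104, 0.2871]
ee_rot: [[0.998, 0.058, 0.004], [0.058, -0.998, 0.006], [0.005, -0.005, -1.0]]
wrist_force: [0.4, -0.0, 0.4]
gripper_width: 0.746
gripper_force: 0.0
```

```bash
python3 - <<'E'
from h import *
print(r.sense()["tcp_pos"],r.sense()["time_s"])
t,d=cams.capture("top");i=cams.camera_info("top")
W=cloud(d,i)
for lo,hi,sl in[(.203,.218,(slice(190,225),slice(70,100))),(.188,.203,(slice(160,200),slice(80,120)))]:
    Q=W[sl].reshape(-1,3);Q=Q[(Q[:,2]>lo)&(Q[:,2]<hi)];print("top",len(Q),Q.mean(0) if len(Q) else 0)
p,d=cams.capture("side")
cv2.imwrite("pics/c6.png",np.hstack([cv2.resize(q,(400,400),interpolation=2) for q in(p[80:190,110:220],t[150:250,60:160])]))
E
```

```text
[0.41982865 0.31037392 0.28709954] 16.7
top 0 0
top 134 [0.50571801 0.27869383 0.19658992]
```

View pics/c6.png

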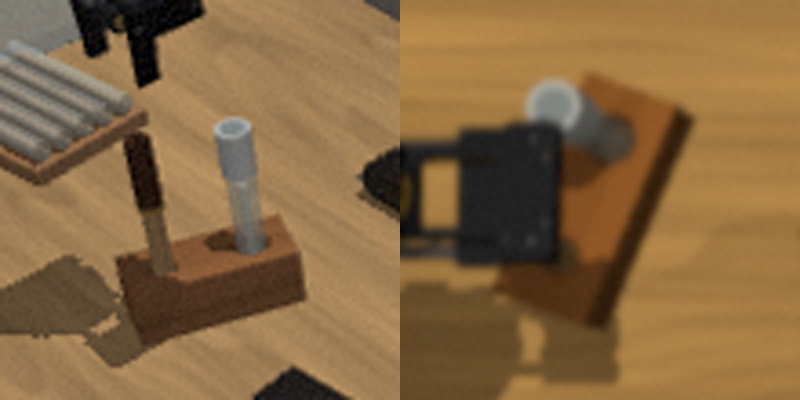

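The feeler is back upright in its hole (crop left, (150,200)), and the tube stands free at (240,190). Next I'll grasp the tube with the tool leaning 14° back, which keeps joint 5 off its limit when the tube is tilted.

play_rows(
  commands="0.4 -0.15 0 0 0 0;0.8 -0.29 0 0 0 0;0.8 -0.29 0 -0.047 0.813 0;0.7 -0.25 0 -0.047 0.813 0;0 0 0 0 0 0;0 0 0 0 0 0",
)

```text
time_s: 17.4
tcp_pos: [0.5011, 0.2791, 0.2806]
ee_rot: [[0.968, 0.054, -0.245], [0.052, -0.999, -0.016], [-0.246, 0.002, -0.969]]
wrist_force: [-0.8, -0.4, 0.3]
gripper_width: 0.743
gripper_force: 0.0
```

```bash
python3 st.py
```

```text
17.4 [ 40.47  22.24  10.92  -8.47 -90.17  53.47] [0.5011 0.2791 0.2806] [-0.8 -0.4  0.3] [ 0.02 -0.48  0.02]
[0.0201 0.3234 0.1495]
[-0.0856  0.3232  0.041 ]
[[0.968, 0.054, -0.245], [0.052, -0.999, -0.016], [-0.246, 0.002, -0.969]]
```

Down 122 mm, then close.

play_rows(
  commands="0 0 -0.5 0 0 0;0 0 -0.7 0 0 0;0 0 -0.7 0 0 0;0 0 -0.7 0 0 0;0 0 -0.7 0 0 0;0 0 -0.5 0 0 0;0 0 -0.27 0 0 0;0 0 0 0 0 0;0 0 0 0 0 0",
)

```text
time_s: 18.3
tcp_pos: [0.4999, 0.2804, 0.1629]
ee_rot: [[0.969, 0.058, -0.24], [0.057, -0.998, -0.012], [-0.24, -0.002, -0.971]]
wrist_force: [-0.1, 0.6, 0.4]
gripper_width: 0.746
gripper_force: 0.0
```

play_rows(
  commands="0 0 0 0 0 0;0 0 0 0 0 0;0 0 0 0 0 0;0 0 0 0 0 0;0 0 0 0 0 0;0 0 0 0 0 0;0 0 0 0 0 0;0 0 0 0 0 0",
  grip=20,
)

```text
time_s: 19.1
tcp_pos: [0.4999, 0.2802, 0.1618]
ee_rot: [[0.969, 0.057, -0.242], [0.056, -0.998, -0.013], [-0.242, -0.001, -0.97]]
wrist_force: [-0.0, -0.4, 0.4]
gripper_width: 0.378
gripper_force: 30.0
```

play_rows(
  commands="0 0 0.1 0 0 0;0 0 0.3 0 0 0;0 0 0.6 0 0 0;0 0 0.7 0 0 0;0 0 0.7 0 0 0;0 0 0.7 0 0 0;0 0 0.7 0 0 0;0 0 0.5 0 0 0;0 0 0.2 0 0 0;0 0 0 0 0 0;0 0 0 0 0 0",
)

```text
time_s: 20.2
tcp_pos: [0.4994, 0.2799, 0.296]
ee_rot: [[0.968, 0.057, -0.243], [0.055, -0.998, -0.014], [-0.243, -0.0, -0.97]]
wrist_force: [0.7, -0.0, -1.1]
gripper_width: 0.387
gripper_force: 30.0
```

```bash
python3 st.py; python3 - <<'E'
from h import *
M[1]=-.0405
b=np.radians(16);t=np.array([np.sin(b)*c,np.sin(b)*s,-np.cos(b)])
for h in(.05,.03,-.12): print(h,(M-.022*X+.066*Y+n*(h+.168)+.019*t).round(4))
print(pix(cams.camera_info("side"),M-.022*X+.066*Y+n*.05))
E
```

```text
20.2 [ 40.62  21.64  12.21  -8.52 -91.83  53.22] [0.4994 0.2799 0.296 ] [ 0.7 -0.  -1.1] [-0.02 -0.6   0.  ]
[0.0264 0.3244 0.1637]
[-0.079   0.3244  0.0549]
[[0.968, 0.057, -0.243], [0.055, -0.998, -0.014], [-0.243, -0.0, -0.97]]
0.05 [0.4506 0.0183 0.3005]
0.03 [0.4606 0.0189 0.2832]
-0.12 [0.5354 0.0232 0.1533]
[229.10833244 149.89922364]
```

play_rows(
  commands="-0.08 -0.3 0.1 0 0 0;-0.15 -0.7 0.05 0.0335 -0.581 0;-0.15 -0.8 0 0.0335 -0.581 0;-0.15 -0.8 0 0.0335 -0.581 0;-0.15 -0.8 0 0.0335 -0.581 0;-0.15 -0.8 0 0.0335 -0.581 0;-0.15 -0.8 0 0.0335 -0.581 0;-0.15 -0.8 0 0 0 0;-0.15 -0.8 0 0 0 0;-0.15 -0.8 0 0 0 0;-0.15 -0.7 0 0 0 0;-0.15 -0.42 0 0 0 0;0 0 0 0 0 0;0 0 0 0 0 0;0 0 0 0 0 0",
)

```text
time_s: 21.7
tcp_pos: [0.448, 0.0249, 0.3011]
ee_rot: [[0.96, 0.058, 0.275], [0.056, -0.998, 0.017], [0.275, -0.001, -0.961]]
wrist_force: [-0.5, 0.5, -0.5]
gripper_width: 0.387
gripper_force: 30.0
```

```bash
python3 st.py; python3 - <<'E'
from h import *
M[1]=-.0405
s=r.sense();R=s["ee_rot"]
b=np.radians(14)
ax=R[:,2]*np.cos(b)+R[:,0]*np.sin(b)   # tube axis (down) in tool frame
G=s["tcp_pos"]-.019*R[:,2];foot=G+.168*ax
print("axis",ax,"want",-n,"foot",((foot-M)@np.array([X,Y,n]).T).round(4))
out=[]
for k in("side","wrist"):
    p,d=cams.capture(k);i=cams.camera_info(k)
    pts=[pix(i,foot),pix(i,foot-ax*.12),pix(i,M-.022*X+.066*Y)]
    print(k,np.round(pts,1))
    u,v=np.int32(pts[0]);f=5 if k=="side" else 4;H=40 if k=="side" else 50
    u,v=max(u,H),max(v,H)
    q=cv2.resize(p[v-H:v+H,u-H:u+H],(400,400),interpolation=2)
    for t,cc in zip(pts,((0,0,255),(0,255,0),(255,255,0))): cv2.circle(q,tuple(int(e) for e in (t-[u-H,v-H]+.5)*f),3,cc,1)
    out.append(q)
cv2.imwrite("pics/c7.png",np.hstack(out))
E
```

```text
21.7 [ 28.84  -7.67 -27.94   8.23 -55.49  60.68] [0.448  0.0249 0.3011] [-0.5  0.5 -0.5] [-0.12  0.69  0.  ]
[-0.0282  0.0727  0.2012]
[-0.0649  0.0728  0.0542]
[[0.96, 0.058, 0.275], [0.056, -0.998, 0.017], [0.275, -0.001, -0.961]]
axis [ 0.49888588  0.02972346 -0.86615783] want [ 0.49917091  0.02878201 -0.866     ] foot [-0.0236  0.0728  0.0516]
side [[227.1 149.2]
 [210.4 130.4]
 [235.3 157. ]]
wrist [[253.8 144.1]
 [253.9 198.7]
 [259.3 129.5]]
```

View pics/c7.png

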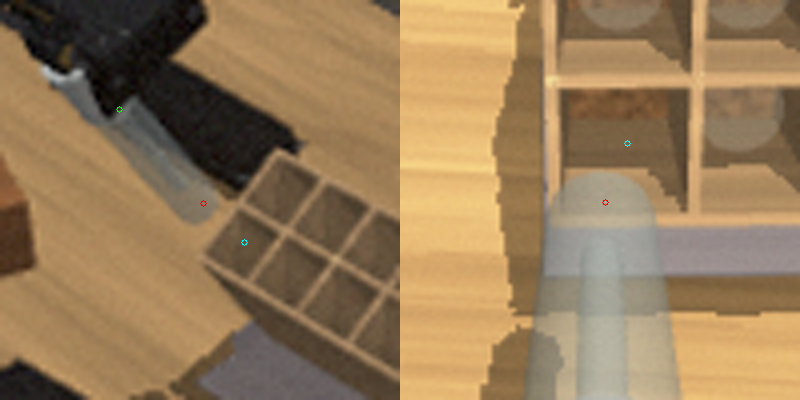

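```bash
python3 - <<'E'
from h import *
M[1]=-.0405
s=r.sense();R=s["ee_rot"];b=np.radians(14)
ax=R[:,2]*np.cos(b)+R[:,0]*np.sin(b);foot=s["tcp_pos"]-.019*R[:,2]+.168*ax
e1=R[:,1];e2=np.cross(ax,e1);th=np.linspace(0,2*np.pi,73)[:,None]
D=foot+.015*(np.cos(th)*e1+np.sin(th)*e2)
for k,o,f in(("side",(187,109),5),("wrist",(203,94),4)):
    i=cams.camera_info(k);q=(pix(i,D)-o+.5)*f;print(k,q.min(0),q.max(0),q.mean(0))
    J=[(pix(i,foot+.005*v)-pix(i,foot))*f/5 for v in(X,Y,n)];print(np.round(J,2))
i=cams.camera_info("wrist");K=[(pix(i,M+x*X+y*Y)-(203,94)+.5)*4 for x,y in((-.002,.088),(-.042,.086),(-.002,.046),(-.042,.046))];print(np.round(K))
E
```

```text
side [181.35151314 182.35433044] [224.56190007 224.40888575] [203.14531965 203.47534161]
[[ 0.94 -1.24]
 [-1.09 -0.65]
 [-0.65 -0.73]]
wrist [149.04031298 147.55287564] [260.05458067 254.45028294] [205.30769383 201.63009561]
[[ 0.   -3.59]
 [-3.7  -0.  ]
 [-0.    1.2 ]]
[[155.  79.]
 [164. 206.]
 [294.  79.]
 [289. 206.]]
```

In the wrist view the tube foot sits about 5 mm low on the slope relative to the cell and about 6.5 mm to +y. It leans roughly 1.4° too little. I'll correct that, come closer and look again.

play_rows(
  commands="0.05 -0.213 0.023 0.009 -0.162 0;0 0 0 0 0 0;0.125 0.007 -0.217 0 0 0;0.125 0.007 -0.217 0 0 0;0.125 0.007 -0.217 0 0 0;0.125 0.007 -0.217 0 0 0;0 0 0 0 0 0;0 0 0 0 0 0;0 0 0 0 0 0",
)

```text
time_s: 22.7
tcp_pos: [0.4646, 0.019, 0.2761]
ee_rot: [[0.953, 0.058, 0.299], [0.055, -0.998, 0.018], [0.299, -0.001, -0.954]]
wrist_force: [0.7, 0.8, -2.0]
gripper_width: 0.384
gripper_force: 30.0
```

```bash
python3 st.py; python3 - <<'E'
from h import *
M[1]=-.0405
s=r.sense();R=s["ee_rot"];b=np.radians(14)
ax=R[:,2]*np.cos(b)+R[:,0]*np.sin(b);foot=s["tcp_pos"]-.019*R[:,2]+.168*ax
print("foot",((foot-M)@np.array([X,Y,n]).T).round(4))
e1=R[:,1];e2=np.cross(ax,e1);th=np.linspace(0,2*np.pi,73)[:,None]
D=foot+.015*(np.cos(th)*e1+np.sin(th)*e2)
out=[]
for k in("side","wrist"):
    p,d=cams.capture(k);i=cams.camera_info(k);H=35 if k=="side" else 50
    u,v=np.int32(pix(i,foot));f=400/2/H
    q=cv2.resize(p[v-H:v+H,u-H:u+H],(400,400),interpolation=2);out.append(q)
    g=lambda P:(pix(i,P)-(u-H,v-H)+.5)*f
    print(k,g(D).min(0),g(D).max(0));print(np.round([g(M+x*X+y*Y) for x,y in((-.002,.086),(-.042,.086),(-.002,.046),(-.042,.046))]))
    print(np.round([g(foot+.001*w)-g(foot) for w in(X,Y,n)],2))
cv2.imwrite("pics/c8.png",np.hstack(out))
E
```

```text
22.7 [ 27.07  -5.6  -30.43   9.07 -49.49  61.28] [0.4646 0.019  0.2761] [ 0.7  0.8 -2. ] [-0.07  0.7  -0.  ]
[-0.0267  0.0658  0.1714]
[-0.0597  0.066   0.0236]
[[0.953, 0.058, 0.299], [0.055, -0.998, 0.018], [0.299, -0.001, -0.954]]
foot [-0.0184  0.066   0.022 ]
side [180.47529971 179.00596532] [228.98695697 227.01616164]
[[212. 183.]
 [171. 238.]
 [262. 213.]
 [220. 268.]]
[[ 1.05 -1.4 ]
 [-1.24 -0.74]
 [-0.71 -0.81]]
wrist [149.26299409 147.80407603] [260.18769802 254.61866823]
[[134. 123.]
 [137. 258.]
 [276. 123.]
 [272. 258.]]
[[-0.   -3.59]
 [-3.7   0.  ]
 [-0.    1.1 ]]
```

View pics/c8.png

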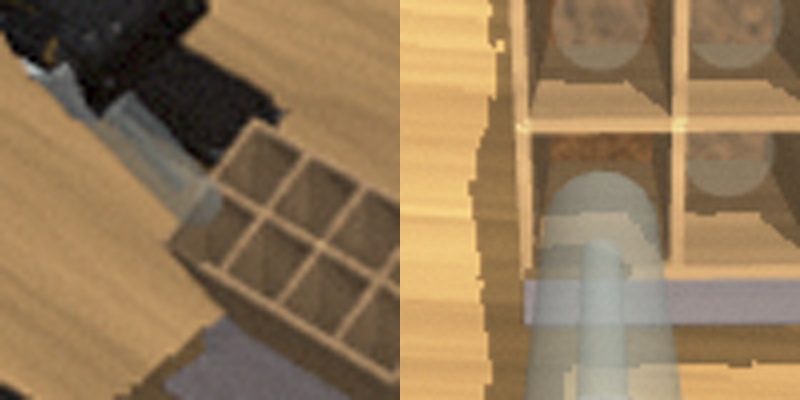

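The foot disc is centred at about (602,223) in the crop, which matches the expected on-axis spot of (602,223). I'll insert along the cell axis in small steps.

play_rows(
  commands="0.1 0.006 -0.173 0 0 0;0.1 0.006 -0.173 0 0 0;0.1 0.006 -0.173 0 0 0;0.1 0.006 -0.173 0 0 0;0.1 0.006 -0.173 0 0 0;0.1 0.006 -0.173 0 0 0;0 0 0 0 0 0",
)

```text
time_s: 23.5
tcp_pos: [0.4823, 0.0198, 0.2436]
ee_rot: [[0.953, 0.057, 0.296], [0.055, -0.998, 0.017], [0.297, -0.0, -0.955]]
wrist_force: [-0.5, 0.1, -0.6]
gripper_width: 0.38
gripper_force: 30.0
```

play_rows(
  commands="0.1 0.006 -0.173 0 0 0;0.1 0.006 -0.173 0 0 0;0.1 0.006 -0.173 0 0 0;0.1 0.006 -0.173 0 0 0;0 0 0 0 0 0",
)

```text
time_s: 24.0
tcp_pos: [0.4943, 0.0206, 0.2229]
ee_rot: [[0.953, 0.057, 0.297], [0.055, -0.998, 0.017], [0.297, -0.0, -0.955]]
wrist_force: [-0.2, -0.5, -0.5]
gripper_width: 0.383
gripper_force: 30.0
```

```bash
python3 st.py
```

```text
24.0 [ 25.14   0.49 -32.95   9.71 -40.85  61.68] [0.4943 0.0206 0.2229] [-0.2 -0.5 -0.5] [-0.08  0.67 -0.01]
[-0.0275  0.0657  0.1105]
[-0.0609  0.0658 -0.0373]
[[0.953, 0.057, 0.297], [0.055, -0.998, 0.017], [0.297, -0.0, -0.955]]
```

play_rows(
  commands="0.1 0.006 -0.173 0 0 0;0.1 0.006 -0.173 0 0 0;0.1 0.006 -0.173 0 0 0;0.1 0.006 -0.173 0 0 0;0 0 0 0 0 0",
)

```text
time_s: 24.5
tcp_pos: [0.5062, 0.0213, 0.2021]
ee_rot: [[0.953, 0.057, 0.297], [0.055, -0.998, 0.017], [0.297, -0.0, -0.955]]
wrist_force: [-0.2, 0.7, -1.5]
gripper_width: 0.386
gripper_force: 30.0
```

play_rows(
  commands="0.1 0.006 -0.173 0 0 0;0.1 0.006 -0.173 0 0 0;0.1 0.006 -0.173 0 0 0;0.1 0.006 -0.173 0 0 0;0 0 0 0 0 0",
)

```text
time_s: 25.0
tcp_pos: [0.5183, 0.022, 0.1814]
ee_rot: [[0.953, 0.057, 0.297], [0.055, -0.998, 0.017], [0.297, -0.0, -0.955]]
wrist_force: [-0.4, 0.4, -1.1]
gripper_width: 0.388
gripper_force: 30.0
```

play_rows(
  commands="0.083 0.005 -0.144 0 0 0;0.083 0.005 -0.144 0 0 0;0.083 0.005 -0.144 0 0 0;0.083 0.005 -0.144 0 0 0;0.05 0.003 -0.087 0 0 0;0 0 0 0 0 0",
)

```text
time_s: 25.6
tcp_pos: [0.5298, 0.0228, 0.162]
ee_rot: [[0.953, 0.057, 0.297], [0.055, -0.998, 0.018], [0.298, -0.001, -0.955]]
wrist_force: [1.5, -0.3, -0.1]
gripper_width: 0.383
gripper_force: 30.0
```

```bash
python3 st.py
```

```text
25.6 [ 23.18   8.2  -34.86  11.27 -31.06  61.25] [0.5298 0.0228 0.162 ] [ 1.5 -0.3 -0.1] [-0.06  0.71 -0.01]
[-0.0271  0.0659  0.0399]
[-0.0604  0.0659 -0.1079]
[[0.953, 0.057, 0.297], [0.055, -0.998, 0.018], [0.298, -0.001, -0.955]]
```

About 10 mm left; go slow.

play_rows(
  commands="0.033 0.002 -0.058 0 0 0;0.033 0.002 -0.058 0 0 0;0.033 0.002 -0.058 0 0 0;0.033 0.002 -0.058 0 0 0;0 0 0 0 0 0",
)

```text
time_s: 26.1
tcp_pos: [0.5338, 0.0231, 0.1553]
ee_rot: [[0.953, 0.058, 0.298], [0.055, -0.998, 0.018], [0.298, -0.001, -0.954]]
wrist_force: [0.3, 0.4, -1.8]
gripper_width: 0.38
gripper_force: 30.0
```

play_rows(
  commands="0.017 0.001 -0.029 0 0 0;0 0 0 0 0 0",
)

```text
time_s: 26.3
tcp_pos: [0.5344, 0.0231, 0.1547]
ee_rot: [[0.953, 0.058, 0.298], [0.055, -0.998, 0.018], [0.299, -0.001, -0.954]]
wrist_force: [0.0, 0.3, -1.4]
gripper_width: 0.385
gripper_force: 30.0
```

play_rows(
  commands="0.012 0.001 -0.02 0 0 0;0 0 0 0 0 0",
)

```text
time_s: 26.5
tcp_pos: [0.5347, 0.0232, 0.1541]
ee_rot: [[0.953, 0.058, 0.298], [0.055, -0.998, 0.018], [0.299, -0.001, -0.954]]
wrist_force: [-0.0, 0.7, -0.5]
gripper_width: 0.383
gripper_force: 30.0
```

```bash
python3 st.py
```

```text
26.5 [ 22.94   9.25 -35.04  11.58 -29.76  61.09] [0.5347 0.0232 0.1541] [-0.   0.7 -0.5] [-0.12  0.75  0.02]
[-0.0268  0.066   0.0306]
[-0.0599  0.0661 -0.1172]
[[0.953, 0.058, 0.298], [0.055, -0.998, 0.018], [0.299, -0.001, -0.954]]
```

play_rows(
  commands="0.012 0.001 -0.02 0 0 0;0.012 0.001 -0.02 0 0 0;0 0 0 0 0 0",
)

```text
time_s: 26.8
tcp_pos: [0.5358, 0.0232, 0.1543]
ee_rot: [[0.952, 0.058, 0.3], [0.055, -0.998, 0.018], [0.3, -0.001, -0.954]]
wrist_force: [-4.4, 0.6, 6.7]
gripper_width: 0.385
gripper_force: 30.0
```

play_rows(
  commands="0.012 0.001 -0.02 0 0 0;0 0 0 0 0 0",
)

```text
time_s: 27.0
tcp_pos: [0.5362, 0.0232, 0.1545]
ee_rot: [[0.952, 0.058, 0.301], [0.055, -0.998, 0.018], [0.301, -0.001, -0.954]]
wrist_force: [-7.2, -0.6, 11.4]
gripper_width: 0.383
gripper_force: 30.0
```

play_rows(
  commands="0.012 0.001 -0.02 0 0 0;0 0 0 0 0 0",
)

```text
time_s: 27.2
tcp_pos: [0.5367, 0.0232, 0.1547]
ee_rot: [[0.952, 0.058, 0.301], [0.055, -0.998, 0.018], [0.302, -0.0, -0.953]]
wrist_force: [-9.8, -0.4, 16.1]
gripper_width: 0.386
gripper_force: 30.0
```

Floor contact. I'll ease the force off, then lean the tube gently onto the cell's lower wall before letting go.

play_rows(
  commands="-0.03 -0.002 0.052 0 0 0;0 0 0 0 0 0",
)

```text
time_s: 27.4
tcp_pos: [0.5355, 0.0233, 0.1542]
ee_rot: [[0.952, 0.058, 0.3], [0.055, -0.998, 0.018], [0.3, -0.001, -0.954]]
wrist_force: [-4.6, 0.9, 7.2]
gripper_width: 0.389
gripper_force: 30.0
```

play_rows(
  commands="-0.029 -0.002 -0.017 0 0 0;-0.029 -0.002 -0.017 0 0 0;0 0 0 0 0 0",
)

```text
time_s: 27.7
tcp_pos: [0.5344, 0.0233, 0.1536]
ee_rot: [[0.952, 0.058, 0.301], [0.055, -0.998, 0.019], [0.301, -0.001, -0.954]]
wrist_force: [-3.9, -0.5, 7.3]
gripper_width: 0.381
gripper_force: 30.0
```

play_rows(
  commands="-0.029 -0.002 -0.017 0 0 0;0 0 0 0 0 0",
)

```text
time_s: 27.9
tcp_pos: [0.5337, 0.0233, 0.1532]
ee_rot: [[0.952, 0.058, 0.301], [0.055, -0.998, 0.019], [0.302, -0.001, -0.953]]
wrist_force: [-3.0, -1.0, 6.3]
gripper_width: 0.387
gripper_force: 30.0
```

```bash
python3 st.py
```

```text
27.9 [ 23.01   9.15 -35.48  11.87 -29.28  60.77] [0.5337 0.0233 0.1532] [-3.  -1.   6.3] [-0.21  0.84 -0.08]
[-0.0282  0.0662  0.0304]
[-0.0608  0.0663 -0.1175]
[[0.952, 0.058, 0.301], [0.055, -0.998, 0.019], [0.302, -0.001, -0.953]]
```

play_rows(
  commands="-0.04 -0.003 0.012 0 0 0;-0.029 -0.002 -0.017 0 0 0;-0.029 -0.002 -0.017 0 0 0;0 0 0 0 0 0",
)

```text
time_s: 28.3
tcp_pos: [0.5305, 0.0231, 0.1516]
ee_rot: [[0.952, 0.058, 0.3], [0.055, -0.998, 0.019], [0.301, -0.001, -0.954]]
wrist_force: [1.9, -1.4, 1.9]
gripper_width: 0.382
gripper_force: 30.0
```

play_rows(
  commands="-0.029 -0.002 -0.017 0 0 0;0 0 0 0 0 0",
)

```text
time_s: 28.5
tcp_pos: [0.53, 0.0231, 0.1515]
ee_rot: [[0.952, 0.058, 0.301], [0.055, -0.998, 0.019], [0.302, -0.001, -0.953]]
wrist_force: [4.0, -3.0, 3.1]
gripper_width: 0.376
gripper_force: 30.0
```

play_rows(
  commands="0.025 0.002 0.014 0 0 0;0 0 0 0 0 0",
)

```text
time_s: 28.7
tcp_pos: [0.5302, 0.023, 0.1514]
ee_rot: [[0.952, 0.058, 0.3], [0.055, -0.998, 0.019], [0.3, -0.001, -0.954]]
wrist_force: [3.4, -0.8, 2.6]
gripper_width: 0.383
gripper_force: 30.0
```

play_rows(
  commands="0 0 0 0 0 0;0 0 0 0 0 0;0 0 0 0 0 0;0 0 0 0 0 0;0 0 0 0 0 0;0 0 0 0 0 0;-0.1 -0.006 0.25 0 0 0;-0.2 -0.012 0.5 0 0 0;-0.25 -0.015 0.6 0 0 0;-0.25 -0.015 0.6 0 0 0;-0.25 -0.015 0.6 0 0 0;-0.25 -0.015 0.6 0 0 0;-0.4 0 0.6 0 0 0;-0.6 0 0.3 0 0 0;-0.6 0 0 0 0 0;0 0 0 0 0 0;0 0 0 0 0 0",
  grip=62,
)

```text
time_s: 30.4
tcp_pos: [0.4426, 0.0206, 0.2733]
ee_rot: [[0.952, 0.058, 0.3], [0.055, -0.998, 0.019], [0.3, -0.002, -0.954]]
wrist_force: [-0.6, -0.8, 0.8]
gripper_width: 0.71
gripper_force: 0.0
```

```bash
python3 - <<'E'
from h import *
M[1]=-.0405
a=[]
for k in("side","wrist"):
    p,d=cams.capture(k);i=cams.camera_info(k);g=pix(i,M-.022*X+.066*Y+n*.065);print(k,g)
    if k=="side": p=p[80:240,100:313]
    a.append(cv2.resize(p,(400,300)))
    if k=="side":
        W=cloud(d,i)[120:200,200:300].reshape(-1,3);B=((W-M)@np.array([X,Y,n]).T)
        q=B[(B[:,2]>.01)&(B[:,2]<.1)&(abs(B[:,0])<.08)&(abs(B[:,1])<.12)];print(len(q),q.mean(0),q.max(0))
cv2.imwrite("pics/c9.png",np.hstack(a));print(r.sense()["time_s"])
E
```

```text
side [227.1693706  147.69780744]
175 [-0.03121671  0.05721347  0.05159636] [-0.0141659   0.08393095  0.07086334]
wrist [256.60559448 138.05930995]
30.5
```

View pics/c9.png

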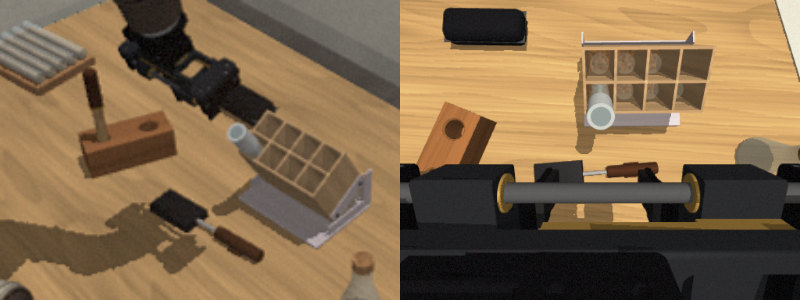

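The tube stands in the lower-left cell, with its joint at (240,135) on the left and (600,115) on the right, rising about 65 mm above the rim. The feeler is upright in its hole at (95,105). The paddle and case look undisturbed, and the arm is clear.

```bash
python3 -c "
from station import r
print(r.finish_job())"
```

```text
the job is handed in; nothing more can be done
None
```

The job is handed in at about 30.5 s: the feeler reached the floor of the lower-left cell (y = +66) and went back upright in its hole, and the tube now stands on that cell's floor, having been pressed down with about 19 N for a moment before I eased off.

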